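# Open up the ratchet bookend of the toy rack

### The job

Make room in the toy rack: with a fingertip press down the raised front pad of the rocker on the sliding bookend until it has gone fully over and the ratchet is released, then push the bookend along its bar, away from the half cylinder and the bunny, all the way back to the end stop. Only press and push: do not pinch the bookend, leave the half cylinder and bunny standing where they are in the rack, and do not disturb the other toys.

Things in the scene. Friction and masses are not known exactly. Their poses are not given: they have to be found in the camera images.
- rack: Fixed toy rack; origin on the bench, x across, y along its bar, z up; yaw within 0.5 rad of world, -x side to the robot. In mm: plywood board x -65..160, y -205..185, 12 high; aluminium bar x -22..36, top at z 24, 6 mm saw teeth on its rear strip x 22..36; end wall y -200..-188, x 30..155, 88 high; toys stand between it and the bookend at x over 60; black end stop y 146..172, x -55..20, 50 high.
- bookend (a joint): Sliding bookend's place on the bar, m, growing along rack +y: 0 = nearest the toys, 0.17 = against the end stop; starts at 0 to 0.06. Its centre is at rack y = -0.050 + this value. Once released it slides with about 2 N friction plus 6 N per m/s and stays where left; with the ratchet engaged a push to +y stops dead within 10 mm (to -y it clicks freely).
- rocker (a joint): Steel release rocker on the bookend, rad: 0 = ratchet engaged, front (-x) pad raised; 0.35 = fully over, pad down, pawl lifted clear of the teeth. It pivots about a line parallel to the bar at rack x = 0, 58 mm above the bench, midway between the carriage's cheeks. It stays where it is left, released too; about 3 N straight down on the pad turns it.
- release_pad (a point): Centre of the top of the rocker's ridged front pad, 30 mm across the bar by 28 mm along it, 42 mm in front of the pivot. About 69 mm above the bench while engaged, about 55 mm when fully pressed. Moves with the rocker and bookend.
- push_face (a point): Point on the upright toy-side face of the bookend's carriage, the face to push on: rack x = -5 mm, 25 mm to the -y side of the bookend's centre, 45 mm above the bench. The face looks to rack -y and spans x -14..20 at 26..66 mm height, and x -60..-14 at 26..43 mm. The bar on its -y side is free for at least 100 mm. Moves with the bookend.
- bookend_centre (a point): Middle of the bookend's carriage, 35 mm above the bench at rack x = 0. About this point, in mm with rack axes and z from the bench: black carriage y -25..25, x -60..20, z 26..43, with cheeks 9 thick at both y edges, x -14..20, up to z 66; plywood panel y -25..-13, x 18..150, up to z 88.
- half_cylinder: Wooden half cylinder, radius 20 mm, 70 mm long along its x, lying on its flat side on the rack board beside the end wall; origin at the centre of the flat underside. Leave alone.
- bunny: White ceramic bunny figurine, 44 mm across, 78 mm high, standing on the rack board between the half cylinder and the bookend's panel; origin at the centre of its underside. Leave alone.
- aeroplane: Navy plastic toy aeroplane, 170 mm long, 190 mm wingspan, 67 mm high, on the bench to the left (+y); origin on the bench under it. Leave alone.
- kettle: Silver aluminium toy kettle, 92 mm across, 108 mm high with its handle, on the bench to the right (-y); origin at the centre of its underside. Leave alone.
- cone: Green stacking cone, 80 mm across, 96 mm high, on the bench at front right; origin at the centre of its underside. Leave alone.
- nesting_cup: Yellow plastic nesting cup, 68 mm across, 60 mm high, on the bench at front left; origin at the centre of its underside. Leave alone.

How it is judged:
On the way, in this order (a step that is already met when the one before it is completed fails the run):
1. the rocker's front pad is pressed fully over while the bookend is still near where it stood (value of joint rocker above 0.22 rad and distance of push_face from where it was at the start of the episode below 0.03 m), for 0.2 s.
2. the bookend is pushed back to the end stop (value of joint bookend above 0.164 m), for 0.2 s.
At the end, for the whole second after the job is handed in: The bookend is at rest within 6 mm of its end stop; the half cylinder and the bunny still stand upright in the rack within 20 mm of where they were (value of joint bookend above 0.164 m and velocity of joint bookend between -0.01 and 0.01 m/s and distance of each of half_cylinder, bunny from where it was at the start of the episode below 0.02 m and angle between each of bunny, half_cylinder's own z axis and vertical below 0.2 rad); the robot touches nothing.
It fails at once if the bookend is pinched (pressed on its toy-side half and its stop-side half at once, more than 3 N each) ((contact force between the fingers and bookend_c0 above 3 N or contact force between the fingers and bookend_c1 above 3 N or contact force between the fingers and bookend_c2 above 3 N or contact force between the fingers and bookend_c3 above 3 N) and (contact force between the fingers and bookend_c4 above 3 N or contact force between the fingers and bookend_c5 above 3 N or contact force between the fingers and bookend_c6 above 3 N or contact force between the fingers and bookend_c7 above 3 N)).
It fails at once if the half cylinder or the bunny is lifted, tipped or shifted by more than 20 mm (distance of any of half_cylinder, bunny from where it was at the start of the episode above 0.02 m or angle between bunny's own z axis and vertical above 0.5 rad).
It fails at once if another toy is lifted or shifted by more than 25 mm (distance of any of aeroplane, kettle, cone, nesting_cup from where it was at the start of the episode above 0.025 m).
It also fails if it takes over 38 s, if anything falls off the work surface, if the arm or the gripper's body presses on something with over 40 N, if the wrist force passes 120 N, or if a joint passes its speed limit or range.

### The arm

A 6-joint arm with a two-finger parallel gripper is mounted at the origin on the work surface. World frame = base frame: x ahead of the robot, y to its left, z up, the work surface at z = 0. Lengths are in m, angles in rad, forces in N, time in s.
With the tool pointing down it reaches from about 0.325 to 0.9 m from the base axis. Payload 6.1 kg.
Tool frame: the origin (TCP) lies midway between the tips of the shut fingers; the grasp point (between the pads) lies 19 mm behind it; x points along the fingers, z is the direction in which the jaws open and shut, and the axes are right-handed (so a half turn about x gives the same grasp; the last joint's range is limited). The gripper opens to 85 mm and grips with 20 to 120 N. Pads are 22 mm wide; open, the fingers measure 114 mm over their backs; the gripper's body (76 mm by 85 mm) begins 54 mm behind the grasp point. The pads swing forward as they close: fully open they stand 13 mm farther back than shut.
Start: joints at [1.051, 0.22, 1.526, -0, 1.395, -0.126], TCP at [0.24, 0.577, 0.203] pointing down, gripper open.
Joint ranges: [-2.98, 2.98], [-0.91, 2.08], [0.09, 2.57], [-1.24, 4.39], [0.2, 2.65], [-2.68, 2.68]. Speed limits (rad/s): [2.57, 2.57, 3.01, 3.14, 3.14, 3.14].

### API

Orientations are given as [roll, pitch, yaw] about the fixed x, y, z axes, in that order (R = Rz(yaw) Ry(pitch) Rx(roll)).
In Python, from bench import robot gives the robot as it stands. The module is installed in compiled form; this text tells all that it offers.
- The arm moves only by the tool send_rows, never from a script. Its argument "motion" is a list of rows, each an object with "translation": the shift along the tool's x, y, z in cm, a list of three; "rot": the turn, a rotation vector about the tool's x, y, z in degrees, a list of three. In form: [{"translation": [dx, dy, dz], "rot": [wx, wy, wz]}, ...]. A call has 1 to 20 rows; each row is the pose to reach, as a shift and turn from the pose commanded when the call began, along the tool's axes at that moment; what a row does not reach only later rows make up. A row lasts 1/10 s, in which the tool goes at most 50 mm and 8.59 degrees, less where a joint would pass 70% of its speed; a pose out of reach is approached as far as the arm can. A call with a gripper value outside its range is refused whole. "claw" is the finger opening in cm, from 0 to 8.54, set as the call begins (left out, the last holds). The fingers move at their own pace and stop on an object; "force" is the grip in N (left out, the last holds). Time passes only in rows, so rows that repeat a pose let the fingers close. It gives the time, the measured TCP pose, the force and the opening at its end, in the units of the state.
- robot.state(): the state, without advancing time (a new reading comes with each control period).
- robot.capture(name): name is "side" or "top"; returns the picture (400x640x3 uint8, red, green, blue); there is no depth.
- robot.camera_params(name): a dict with "fovy" (degrees; the focal length in pixels is half the picture's height over the tangent of half this angle, whatever the lens; pixels are square), "cx", "cy" (the principal point, pixels), "R" (3x3) and "t" (3): a world point X has camera coordinates R X + t. Camera axes: x right, y down, z forward; pixel columns grow to the right and rows downward; lengths in m; the calibration is good to about 2 mm. A picture is of the moment at which its call begins. camera_params takes no time and is no camera call.
- robot.finish_job(): hands the job in, once; it reports no verdict.
The state is a dict: "time": time; "joint_positions": joint angles; "qd": joint speeds; "tau": joint torques, N m; "ee_pos": TCP position; "eef_rot": TCP orientation; "contact_force": force on the tool from outside, world axes, zero at the start; "torque": the same for the moment, N m; "finger_gap": finger opening in m.
Only numpy, scipy, OpenCV 4.12 (cv2) and the standard library are available. Lean on these libraries where they do the work, as an engineer would, in place of code of your own. Each camera call takes 0.05 s, during which the arm holds its last target. There are 200 camera calls.

## Working session

There is one attempt and no reset: what is moved stays moved. The work goes in short steps, Python scripts to look and compute and a tool call to move; the robot and the scene stay as the last step left them, time stands still between calls to the robot, and variables do not carry over. Pictures are saved under pics/ and viewed, about 8 in all and at most 12, crops included, and the job is handed in when it is done.

Besides the shell and the picture viewer there is one more tool, called by a JSON object that holds its "name" and its "arguments", one argument or row to a line. send_rows: Moves the arm, as the interface text tells. Its arguments: {"type":"object","properties":{"motion":{"type":"array"},"claw":{"type":"number"},"force":{"type":"number"}},"required":["motion"]}

```bash
mkdir -p pics
python3 - <<'E'
from bench import robot
import cv2
for n in("side","top"):
    cv2.imwrite(f"pics/{n}0.png",robot.capture(n)[:,:,::-1]); p=robot.camera_params(n); print(n,p)
print(robot.state())
E
```

```text
side {'fovy': 53.047513296137076, 'cx': 324.53784693567763, 'cy': 198.12044897292117, 'R': array([[ 0.9794479 , -0.20168279, -0.00242213],
       [-0.15067133, -0.72362794, -0.67354343],
       [ 0.1340894 ,  0.66006565, -0.73914368]]), 't': array([-0.563167  ,  0.13833567,  1.05129332])}
top {'fovy': 49.62198972963231, 'cx': 326.05762811984096, 'cy': 196.95459342890726, 'R': array([[ 1.88082186e-02, -9.99823060e-01,  3.15755882e-04],
       [-9.81457417e-01, -1.85229840e-02, -1.90783223e-01],
       [ 1.90755315e-01,  3.27839161e-03, -9.81632142e-01]]), 't': array([-0.0187518 ,  0.57359655,  1.30054647])}
{'time': 0.1, 'joint_positions': array([ 1.05089799e+00,  2.21152199e-01,  1.52750059e+00, -4.59684251e-05,
        1.39469007e+00, -1.26109780e-01]), 'qd': array([-1.00561057e-03, -5.25153763e-04, -2.49617541e-03,  2.48866430e-03,
        7.32903516e-05,  2.57429141e-06]), 'tau': array([ 1.41762463e-03, -4.98247361e+01, -3.90543151e+01, -5.18458705e-05,
        5.80601161e-03, -1.90678353e-07]), 'ee_pos': array([0.23953327, 0.57663434, 0.20200356]), 'eef_rot': array([ 3.04132743,  1.56904554, -2.06484201]), 'contact_force': array([-0.54846095,  0.67880517,  0.16610902]), 'torque': array([0.01936977, 0.05375669, 0.00846743]), 'finger_gap': 0.08501819741155042}
```

View pics/top0.png

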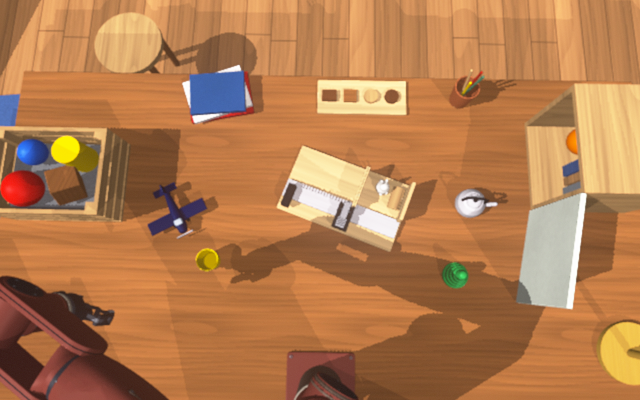

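View pics/side0.png

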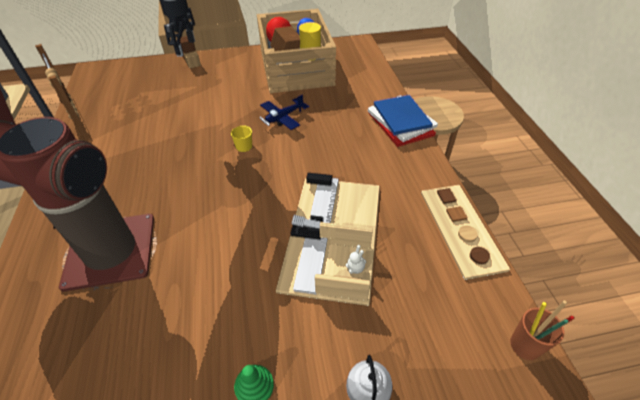

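The top view shows the rack at about px (277–415, 147–248), with the bookend near (345, 215). The side view shows the rack at about (277–380, 177–303), with the bookend near (305, 228). I'll enlarge both.

Run:
```python
import cv2
a=cv2.imread("pics/top0.png")[140:255,270:420]; b=cv2.imread("pics/side0.png")[170:310,270:390]
cv2.imwrite("pics/topc.png",cv2.resize(a,None,fx=5,fy=5,interpolation=2)); cv2.imwrite("pics/sidec.png",cv2.resize(b,None,fx=4,fy=4,interpolation=2))
```

```text
(no output)
```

View pics/topc.png

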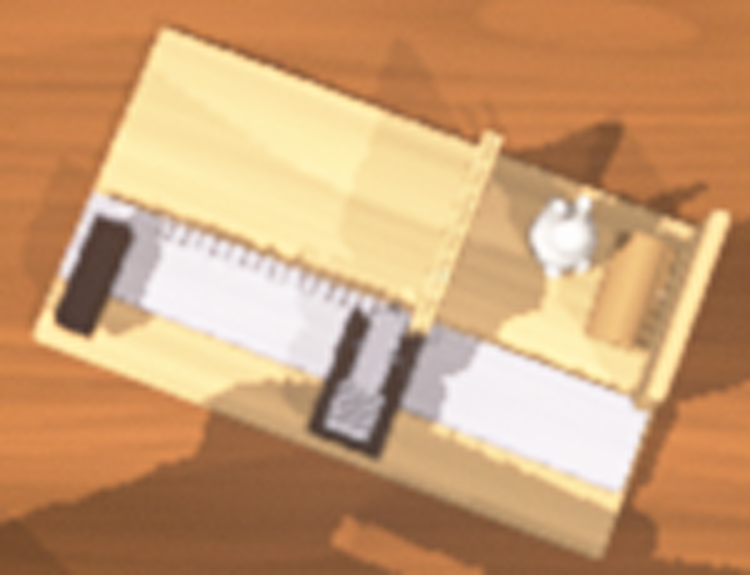

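View pics/sidec.png

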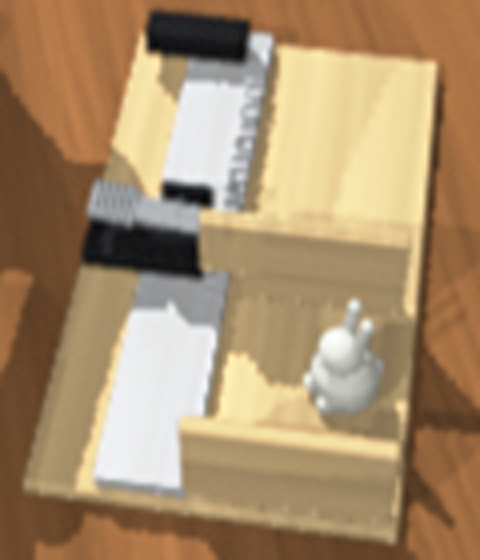

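```bash
cat > h.py <<'E'
import numpy as np
from bench import robot
C={n:robot.camera_params(n) for n in("side","top")}
def proj(n,X):
    p=C[n]; c=np.asarray(X)@p["R"].T+p["t"]; f=200/np.tan(np.radians(p["fovy"]/2))
    return np.stack([p["cx"]+f*c[...,0]/c[...,2],p["cy"]+f*c[...,1]/c[...,2]],-1)
def r2w(P,s):
    P=np.asarray(P,float)/1000; c,d=np.cos(s[2]),np.sin(s[2])
    return np.stack([s[0]+c*P[...,0]-d*P[...,1],s[1]+d*P[...,0]+c*P[...,1],P[...,2]],-1)
E
cat > fit.py <<'E'
from h import *
from scipy.optimize import least_squares
# cam, rack point mm, moves with bookend?, crop px
D=[("top",160,185,12,0,163,27),("top",-65,185,12,0,35,337),("top",-65,-205,12,0,603,553),
("top",20,172,50,0,97,215),("top",20,146,50,0,132,222),("top",-55,172,50,0,55,325),("top",-55,146,50,0,92,335),
("top",155,-200,88,0,730,213),("top",30,-200,88,0,655,405),
("top",150,-25,88,1,500,138),("top",150,-13,88,1,485,130),("top",18,-25,88,1,430,333),("top",-60,25,43,1,310,425),("top",-42,0,69,1,355,408),
("side",160,185,12,0,437,62),("side",160,-205,12,0,400,530),("side",-65,-205,12,0,27,488),
("side",30,-188,88,0,182,420),("side",20,172,50,0,248,22),("side",-55,172,50,0,150,12),
("side",-42,0,69,1,113,202),("side",18,-25,88,1,200,217),("side",150,-25,88,1,412,243)]
def res(s):
    o=[]
    for n,x,y,z,b,u,v in D:
        k,O=(5,(270,140)) if n=="top" else (4,(270,170))
        o.append(proj(n,r2w([x,y+b*(-50+s[3]*1000),z],s))-[(u+.5)/k-.5+O[0],(v+.5)/k-.5+O[1]])
    return np.array(o)
r=least_squares(lambda s:res(s).ravel(),[.55,-.05,-.4,.03],loss="soft_l1")
s=r.x; print(s); 
for d,e in zip(D,res(s)): print(d[:5],e.round(1))
np.save("s.npy",s)
b=-50+s[3]*1000
for n,P in dict(pad=(-42,b,69),face=(-5,b-25,45),stop=(-17,146,50)).items(): print(n,r2w(P,s))
E
python3 fit.py
```

```text
[ 0.54262165 -0.04382456 -0.34867624  0.02465783]
('top', 160, 185, 12, 0) [-0.3 -0. ]
('top', -65, 185, 12, 0) [-0.5  0.5]
('top', -65, -205, 12, 0) [0.2 1. ]
('top', 20, 172, 50, 0) [-0.2 -0.4]
('top', 20, 146, 50, 0) [0.4 1.1]
('top', -55, 172, 50, 0) [-0.8 -0.6]
('top', -55, 146, 50, 0) [-0.5  0.3]
('top', 155, -200, 88, 0) [ 0.7 -0.3]
('top', 30, -200, 88, 0) [ 2.4 -1.1]
('top', 150, -25, 88, 1) [ 0.4 -0.8]
('top', 150, -13, 88, 1) [-0.2 -0.5]
('top', 18, -25, 88, 1) [-0.4 -0.6]
('top', -60, 25, 43, 1) [-1.   0.8]
('top', -42, 0, 69, 1) [-0.2  0.6]
('side', 160, 185, 12, 0) [0.1 0.2]
('side', 160, -205, 12, 0) [0.3 2. ]
('side', -65, -205, 12, 0) [-0.8  0.1]
('side', 30, -188, 88, 0) [ 0.2 -1.1]
('side', 20, 172, 50, 0) [ 0.4 -0.7]
('side', -55, 172, 50, 0) [-0.4 -0.7]
('side', -42, 0, 69, 1) [ 0.1 -0.3]
('side', 18, -25, 88, 1) [-0.1  1.5]
('side', 150, -25, 88, 1) [0.1 1.1]
pad [ 0.49449071 -0.05329232  0.069     ]
face [ 0.52072291 -0.08942917  0.045     ]
stop [0.5765261  0.09919812 0.05      ]
```

```bash
cat >> h.py <<'E'
from scipy.spatial.transform import Rotation as Ro
S=np.load("s.npy") if __import__("os").path.exists("s.npy") else None
def cur():
    st=robot.state(); return st,np.array(st["ee_pos"]),Ro.from_euler("xyz",st["eef_rot"])
def delta(Pw,Rt):
    st,p,R=cur(); print("shift cm",(R.inv().apply(np.array(Pw)-p)*100).round(2),"rot deg",np.degrees((R.inv()*Rt).as_rotvec()).round(2))
def tool(k): # x down, y along rack axis at yaw+k*90deg
    a=S[2]+k*np.pi/2; y=np.array([np.cos(a),np.sin(a),0]); x=np.array([0,0,-1.]); return Ro.from_matrix(np.stack([x,y,np.cross(x,y)],1))
E
python3 - <<'E'
from h import *
st,p,R=cur(); print(R.as_matrix().round(3))
b=-50+S[3]*1000
P=r2w([-49,b,130],S); print(P)
for k in range(4): print(k); delta(P,tool(k))
E
```

```text
[[-0.001 -0.923  0.384]
 [-0.002  0.384  0.923]
 [-1.     0.    -0.002]]
[ 0.48791193 -0.05090075  0.13      ]
0
shift cm [  7.28 -47.02 -48.41] rot deg [ 1.7742e+02 -2.0000e-02  1.5000e-01]
1
shift cm [  7.28 -47.02 -48.41] rot deg [ 8.742e+01 -9.000e-02  7.000e-02]
2
shift cm [  7.28 -47.02 -48.41] rot deg [-2.58 -0.1  -0.01]
3
shift cm [  7.28 -47.02 -48.41] rot deg [-9.258e+01 -7.000e-02 -9.000e-02]
```

{"name": "send_rows", "arguments": {
  "motion": [
    {"translation":[0,-12,-12],"rot":[-1,0,0]},
    {"translation":[0,-24,-24],"rot":[-2,0,0]},
    {"translation":[0,-24,-24],"rot":[-2,0,0]},
    {"translation":[0,-24,-24],"rot":[-2,0,0]},
    {"translation":[0,-24,-24],"rot":[-2.6,0,0]},
    {"translation":[0,-24,-24],"rot":[-2.6,0,0]},
    {"translation":[0,-47,-48.4],"rot":[-2.6,0,0]},
    {"translation":[0,-47,-48.4],"rot":[-2.6,0,0]},
    {"translation":[0,-47,-48.4],"rot":[-2.6,0,0]},
    {"translation":[0,-47,-48.4],"rot":[-2.6,0,0]},
    {"translation":[0,-47,-48.4],"rot":[-2.6,0,0]},
    {"translation":[0,-47,-48.4],"rot":[-2.6,0,0]},
    {"translation":[0,-47,-48.4],"rot":[-2.6,0,0]},
    {"translation":[7.3,-47,-48.4],"rot":[-2.6,0,0]},
    {"translation":[7.3,-47,-48.4],"rot":[-2.6,0,0]},
    {"translation":[7.3,-47,-48.4],"rot":[-2.6,0,0]},
    {"translation":[7.3,-47,-48.4],"rot":[-2.6,0,0]},
    {"translation":[7.3,-47,-48.4],"rot":[-2.6,0,0]}
  ],
  "claw": 0
}}

```text
time: 1.9
ee_pos: [0.4892, -0.0497, 0.1319]
eef_rot: [-1.429, 1.568, -0.206]
contact_force: [0.2, 0.0, -0.4]
finger_gap: -0.0002
```

```bash
cat > look.py <<'E'
import sys,cv2
from h import *
n=sys.argv[1]
a=robot.capture("side")[165:310,265:395,::-1]; b=robot.capture("top")[135:260,265:425,::-1]
a=cv2.resize(a,None,fx=3.3,fy=3.3,interpolation=2);b=cv2.resize(b,None,fx=2.3,fy=2.3,interpolation=2)
c=np.zeros((a.shape[0],a.shape[1]+b.shape[1],3),np.uint8);c[:,:a.shape[1]]=a;c[:b.shape[0],a.shape[1]:]=b
cv2.imwrite(f"pics/{n}.png",c)
E
python3 look.py l1
python3 - <<'E'
from h import *
st,p,R=cur();print(st["time"],p,st["contact_force"],st["finger_gap"],st["joint_positions"])
b=-50+S[3]*1000; delta(r2w([-49,b,75],S),tool(2))
E
```

```text
2.0 [ 0.48941375 -0.04970923  0.13207554] [0.5610966  0.54428782 0.14251793] 0.00020835847779968218 [-2.61745384e-01 -3.97495975e-02  1.94264321e+00  8.17042694e-05
  1.23518245e+00 -1.48541583e+00]
shift cm [ 5.71  0.12 -0.17] rot deg [0.09 0.02 0.2 ]
```

View pics/l1.png

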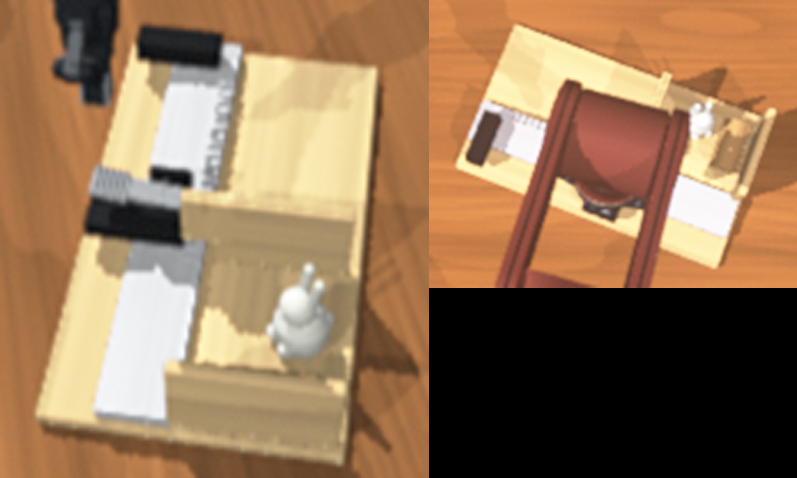

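The side crop shows the closed fingertip at about (95,100), above and ahead of the pad at (115,185). In the top view the arm hides the pad. I'm going down to just above the pad, then pressing in small steps.

{"name": "send_rows", "arguments": {
  "motion": [
    {"translation":[2.5,0.1,-0.1],"rot":[0,0,0]},
    {"translation":[5,0.1,-0.2],"rot":[0,0,0]},
    {"translation":[5.7,0.1,-0.2],"rot":[0,0,0]},
    {"translation":[5.7,0.1,-0.2],"rot":[0,0,0]}
  ]
}}

```text
time: 2.4
ee_pos: [0.4861, -0.0511, 0.0729]
eef_rot: [1.627, 1.57, 2.85]
contact_force: [0.2, -0.9, -0.1]
finger_gap: -0.0003
```

```bash
python3 look.py l2
python3 - <<'E'
from h import *
st,p,R=cur();print(st["time"],p,st["contact_force"])
for n,k,O in(("side",3.3,(265,165)),):
    b=-50+S[3]*1000
    for q in (p,r2w([-42,b,69],S)): print((proj(n,q)-O)*k)
E
```

```text
2.5 [ 0.48754132 -0.05165525  0.07445676] [0.26745025 0.64969678 0.98724684]
[ 99.42904229 176.35555986]
[108.96146437 180.99153766]
```

View pics/l2.png

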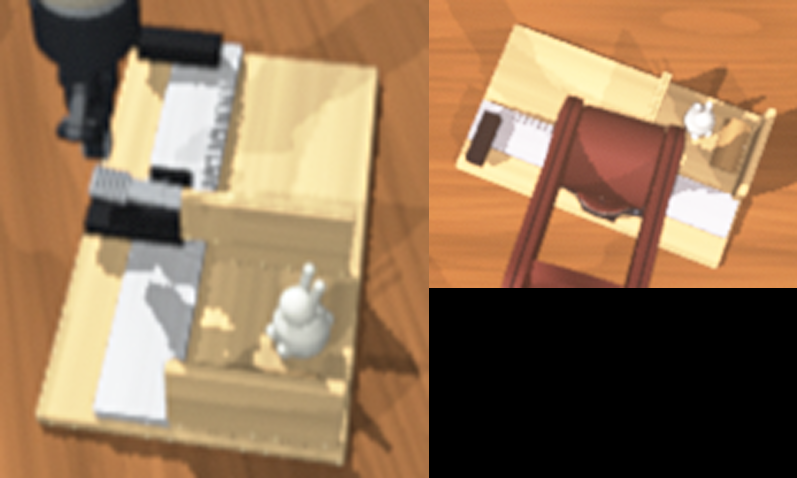

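The tip shows at about (97,156) and the pad at (113,183). The TCP projects to (99,176), so the tip looks a bit higher or farther away than the state says. I'll step down gently and let the contact force settle it.

{"name": "send_rows", "arguments": {
  "motion": [
    {"translation":[0.3,0,0],"rot":[0,0,0]},
    {"translation":[0.6,0,0],"rot":[0,0,0]},
    {"translation":[0.9,0,0],"rot":[0,0,0]},
    {"translation":[0.9,0,0],"rot":[0,0,0]}
  ]
}}

```text
time: 2.9
ee_pos: [0.4862, -0.0516, 0.0636]
eef_rot: [1.643, 1.57, 2.865]
contact_force: [-0.7, 0.4, -0.3]
finger_gap: 0.0002
```

Run:
```python
from h import *
import cv2
a=robot.capture("side")[165:250,265:345,::-1]; cv2.imwrite("pics/l3.png",cv2.resize(a,None,fx=7,fy=7,interpolation=2))
st,p,R=cur();print(st["time"],p,st["contact_force"],(proj("side",p)-(265,165))*7)
```

```text
2.95 [ 0.48629632 -0.05161888  0.06378644] [ 0.12645447  0.81125919 -0.87748839] [209.19610464 392.93318463]
```

View pics/l3.png

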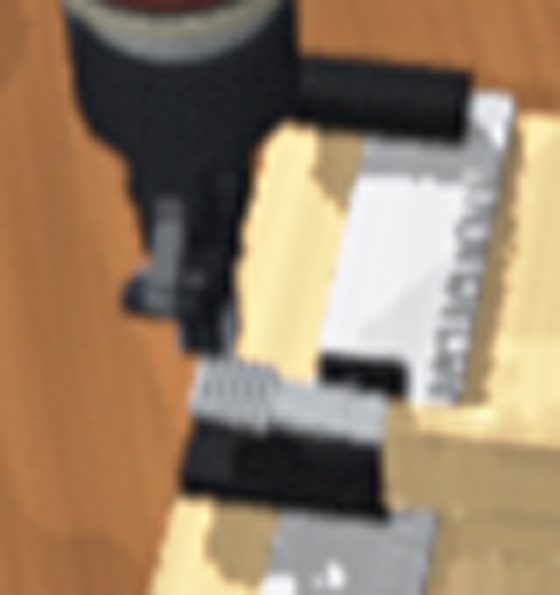

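Run:
```python
from h import *
st,p,R=cur()
c=lambda X:((proj("side",X)-(265,165))*7).round()
for d in (0,19,50,73,100): print(d,c(p+[0,0,d/1000]))
yr=np.array([-np.sin(S[2]),np.cos(S[2]),0])
print("y+20",c(p+.02*yr),"y-20",c(p-.02*yr))
T=R.as_matrix()
for a in(-.038,.038):
  for b in(-.0425,.0425): print(a,b,c(p+[0,0,.073]+a*T[:,1]+b*T[:,2]))
st0=Ro.from_euler("xyz",st["eef_rot"]);print(T.round(3),st["finger_gap"])
```

```text
0 [209. 393.]
19 [206. 360.]
50 [201. 304.]
73 [197. 261.]
100 [193. 209.]
y+20 [220. 352.] y-20 [199. 435.]
-0.038 -0.0425 [283. 366.]
-0.038 0.0425 [325. 185.]
0.038 -0.0425 [ 63. 341.]
0.038 0.0425 [117. 163.]
[[-0.    -0.94   0.341]
 [ 0.     0.341  0.94 ]
 [-1.     0.    -0.   ]] -0.0001779729214042402
```

Run:
```python
from h import *
import cv2
p=np.array([.24,.577,.203]);z=np.array([.384,.923,0])
a=cv2.imread("pics/top0.png");b=cv2.imread("pics/side0.png");o=[]
for n,im in(("top",a),("side",b)):
    u=proj(n,p);print(n,u,proj(n,p+.05*z),proj(n,p-.05*z))
    x0,y0=int(u[0])-35,max(0,int(u[1])-45); c=cv2.resize(im[y0:y0+75,x0:x0+75],(525,525),interpolation=2)
    for d,col in((0,(0,255,0)),(.0425,(255,255,0)),(-.0425,(0,255,255))):
        q=(proj(n,p+d*z+[0,0,.013*(d!=0)])-(x0,y0))*7+3; cv2.drawMarker(c,tuple(int(v) for v in q),col,0,14,2)
    o.append(cv2.resize(c,(400,400)))
cv2.imwrite("pics/chk.png",np.hstack(o))
```

```text
top [103.49720662 305.63451021] [ 87.05241688 297.88215633] [120.0515331  313.43850158]
side [188.87029628  60.28023065] [195.02170744  52.86719433] [182.40166148  68.07555165]
```

View pics/chk.png

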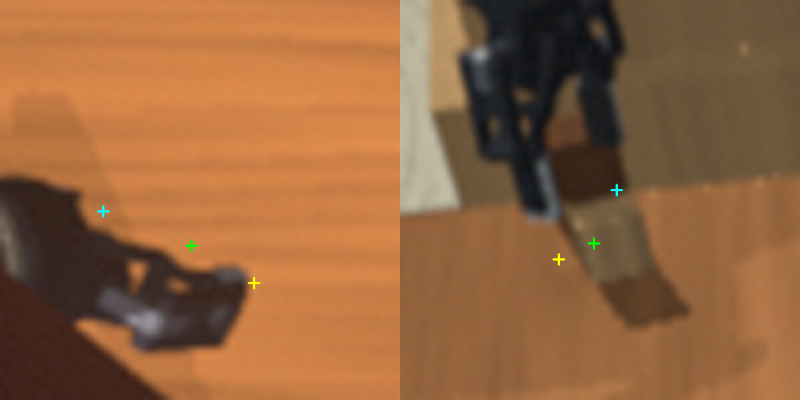

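At the start pose both views also show the tips about 20 mm higher than the TCP readout implies: the side view has the near tip at (540,215) against a predicted (558,259). So contact should come at a lower TCP reading. I'll keep stepping down and watching the force.

{"name": "send_rows", "arguments": {
  "motion": [
    {"translation":[0.3,0,0],"rot":[0,0,0]},
    {"translation":[0.6,0,0],"rot":[0,0,0]},
    {"translation":[0.6,0,0],"rot":[0,0,0]}
  ]
}}

```text
time: 3.25
ee_pos: [0.486, -0.0516, 0.0574]
eef_rot: [1.66, 1.57, 2.882]
contact_force: [-0.5, -0.4, 0.1]
finger_gap: -0.0001
```

{"name": "send_rows", "arguments": {
  "motion": [
    {"translation":[0.3,0,0],"rot":[0,0,0]},
    {"translation":[0.3,0,0],"rot":[0,0,0]}
  ]
}}

```text
time: 3.45
ee_pos: [0.4862, -0.0516, 0.0546]
eef_rot: [1.624, 1.57, 2.847]
contact_force: [0.4, 0.0, 0.4]
finger_gap: 0.0001
```

Run:
```python
from h import *
import cv2
a=robot.capture("side")[185:250,265:345,::-1]; cv2.imwrite("pics/l4.png",cv2.resize(a,None,fx=8,fy=8,interpolation=2))
st,p,R=cur();print(st["time"],p,st["contact_force"],(proj("side",p)-(265,185))*8)
```

```text
3.5 [ 0.48629539 -0.05161854  0.05473599] [ 0.38500241  0.13014648 -0.54331858] [240.66869595 306.63902813]
```

View pics/l4.png

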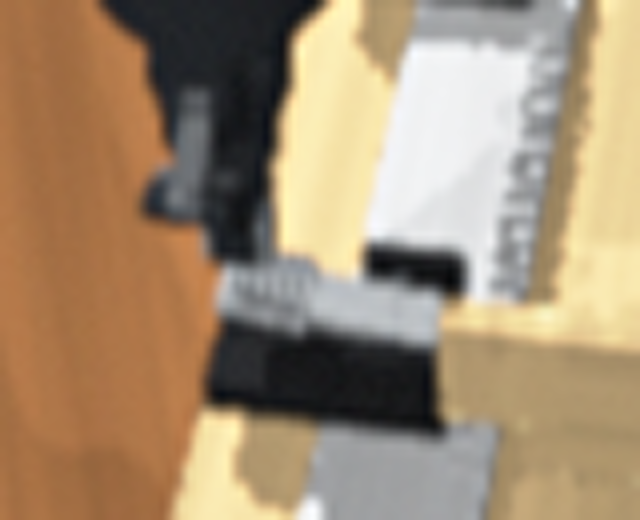

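Run:
```python
from h import *
p=np.array([.24,.577,.203]);z=np.array([.384,.923,0])
def J(n,X): return np.stack([(proj(n,X+e)-proj(n,X-e))/.02 for e in np.eye(3)*.01],1)
A=[];B=[]
for s,dt,ds in((-1,(-29,27),(-18,-44)),(1,(-28,-16),(-8,-45))):
    X=p+s*.0425*z+[0,0,.013]; a=np.vstack([J("top",X),J("side",X)]); b=np.r_[dt,ds]/5.33; A.append(a);B.append(b)
    print(np.linalg.lstsq(a,b,rcond=None)[:2])
a=np.vstack(A);b=np.concatenate(B);x=np.linalg.lstsq(a,b,rcond=None)[0];print(x,(a@x-b).round(1))
p=np.array([.4862,-.0516,.0637]); print("side l3: px per m",J("side",p))
```

```text
(array([-0.00782771,  0.00065117,  0.02762397]), array([3.77413616]))
(array([ 0.00654047, -0.0028327 ,  0.03160997]), array([2.4514399]))
[-0.00072598 -0.00149154  0.03013343] [ 0.5 -3.9  0.6 -0.2 -0.4  3.8 -0.9  0.1]
side l3: px per m [[ 382.93303765  -59.13453469  -22.13373301]
 [ -61.29943242 -294.77141144 -244.25751519]]
```

Triangulating the start views puts the visible tips about 25–30 mm above the stated TCP, with almost no xy offset. That fits l4, where the tip still appears just above the pad (tip at about (240,258), pad at about (265,295)). I'm continuing down.

{"name": "send_rows", "arguments": {
  "motion": [
    {"translation":[0.3,0,0],"rot":[0,0,0]},
    {"translation":[0.5,0,0],"rot":[0,0,0]},
    {"translation":[0.5,0,0],"rot":[0,0,0]}
  ]
}}

```text
time: 3.8
ee_pos: [0.4862, -0.0516, 0.0496]
eef_rot: [1.709, 1.57, 2.932]
contact_force: [-0.3, -1.0, -1.0]
finger_gap: -0.0001
```

{"name": "send_rows", "arguments": {
  "motion": [
    {"translation":[0.2,0,0],"rot":[0,0,0]},
    {"translation":[0.4,0,0],"rot":[0,0,0]},
    {"translation":[0.4,0,0],"rot":[0,0,0]}
  ]
}}

```text
time: 4.1
ee_pos: [0.4862, -0.0516, 0.0457]
eef_rot: [1.61, 1.57, 2.832]
contact_force: [-0.5, 0.1, -0.9]
finger_gap: 0.0003
```

{"name": "send_rows", "arguments": {
  "motion": [
    {"translation":[0.2,0,0],"rot":[0,0,0]},
    {"translation":[0.4,0,0],"rot":[0,0,0]},
    {"translation":[0.4,0,0],"rot":[0,0,0]}
  ]
}}

```text
time: 4.4
ee_pos: [0.4864, -0.0516, 0.0418]
eef_rot: [1.529, 1.571, 2.751]
contact_force: [0.2, -1.1, 0.0]
finger_gap: -0.0003
```

Run:
```python
from h import *
import cv2
a=robot.capture("side")[185:250,265:345,::-1]; cv2.imwrite("pics/l5.png",cv2.resize(a,None,fx=8,fy=8,interpolation=2))
st,p,R=cur();print(st["time"],p,st["contact_force"])
```

```text
4.45 [ 0.48646637 -0.05166386  0.04189714] [-0.08676964  0.66548099  0.39579766]
```

View pics/l5.png

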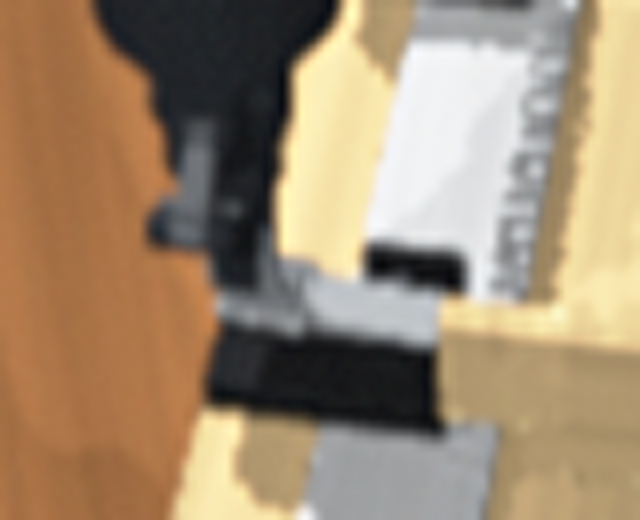

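The finger, with its tip at about (245,290), now overlaps the pad at (220–310, 262–330) from above, so it is over the pad and slightly higher. Continuing.

{"name": "send_rows", "arguments": {
  "motion": [
    {"translation":[0.2,0,0],"rot":[0,0,0]},
    {"translation":[0.3,0,0],"rot":[0,0,0]},
    {"translation":[0.3,0,0],"rot":[0,0,0]}
  ]
}}

```text
time: 4.75
ee_pos: [0.4863, -0.0516, 0.0388]
eef_rot: [1.582, 1.57, 2.804]
contact_force: [-0.4, 0.3, -0.0]
finger_gap: 0.0001
```

{"name": "send_rows", "arguments": {
  "motion": [
    {"translation":[0.2,0,0],"rot":[0,0,0]},
    {"translation":[0.3,0,0],"rot":[0,0,0]},
    {"translation":[0.3,0,0],"rot":[0,0,0]}
  ]
}}

```text
time: 5.05
ee_pos: [0.4865, -0.0517, 0.0358]
eef_rot: [-1.278, 1.571, -0.055]
contact_force: [0.1, 0.1, -0.8]
finger_gap: -0.0003
```

{"name": "send_rows", "arguments": {
  "motion": [
    {"translation":[0.2,0,0],"rot":[0,0,0]},
    {"translation":[0.3,0,0],"rot":[0,0,0]},
    {"translation":[0.3,0,0],"rot":[0,0,0]}
  ]
}}

```text
time: 5.35
ee_pos: [0.4865, -0.0517, 0.0329]
eef_rot: [1.887, 1.571, 3.11]
contact_force: [0.1, 0.3, 0.8]
finger_gap: -0.0
```

{"name": "send_rows", "arguments": {
  "motion": [
    {"translation":[0.2,0,0],"rot":[0,0,0]},
    {"translation":[0.2,0,0],"rot":[0,0,0]}
  ]
}}

```text
time: 5.55
ee_pos: [0.4865, -0.0517, 0.0308]
eef_rot: [2.614, 1.571, -2.447]
contact_force: [-0.8, 0.4, 1.5]
finger_gap: -0.0001
```

{"name": "send_rows", "arguments": {
  "motion": [
    {"translation":[0.2,0,0],"rot":[0,0,0]},
    {"translation":[0.3,0,0],"rot":[0,0,0]},
    {"translation":[0.3,0,0],"rot":[0,0,0]}
  ]
}}

```text
time: 5.85
ee_pos: [0.4865, -0.0517, 0.0278]
eef_rot: [-1.677, 1.571, -0.454]
contact_force: [-1.0, -0.9, 0.6]
finger_gap: -0.0001
```

{"name": "send_rows", "arguments": {
  "motion": [
    {"translation":[0.2,0,0],"rot":[0,0,0]},
    {"translation":[0.2,0,0],"rot":[0,0,0]}
  ]
}}

```text
time: 6.05
ee_pos: [0.4867, -0.0517, 0.0263]
eef_rot: [-1.58, 1.571, -0.358]
contact_force: [-1.9, 0.5, 5.6]
finger_gap: -0.0001
```

Run:
```python
from h import *
import cv2
a=robot.capture("side")[185:250,265:345,::-1]; a=cv2.resize(a,None,fx=5,fy=5,interpolation=2)
cv2.imwrite("pics/l6.png",np.hstack([a,cv2.resize(cv2.imread("pics/l5.png"),(400,325))]))
st,p,R=cur();print(st["time"],p,st["contact_force"])
```

```text
6.1 [ 0.48663355 -0.05173445  0.02623024] [-3.04854001  0.29907767  5.6623451 ]
```

View pics/l6.png

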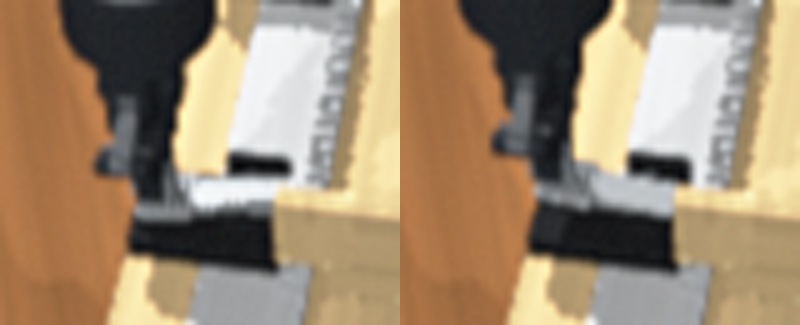

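The rocker has tilted. Its front end has dropped (bottom edge from row 205 to 215) and its rear arm has brightened, so the tip is on the pad and the true tip is about 30 mm above the stated TCP. I'll press on until the force shows the hard stop.

{"name": "send_rows", "arguments": {
  "motion": [
    {"translation":[0.1,0,0],"rot":[0,0,0]},
    {"translation":[0.2,0,0],"rot":[0,0,0]},
    {"translation":[0.2,0,0],"rot":[0,0,0]}
  ]
}}

```text
time: 6.4
ee_pos: [0.4868, -0.0517, 0.0256]
eef_rot: [2.591, 1.571, -2.47]
contact_force: [-7.5, 2.2, 18.0]
finger_gap: 0.0003
```

Hard stop: a 2 mm command gave 0.7 mm of motion at 18 N. Holding briefly, then lifting.

{"name": "send_rows", "arguments": {
  "motion": [
    {"translation":[0.05,0,0],"rot":[0,0,0]},
    {"translation":[0.05,0,0],"rot":[0,0,0]},
    {"translation":[0.05,0,0],"rot":[0,0,0]},
    {"translation":[-2,0,0],"rot":[0,0,0]},
    {"translation":[-6,0,0],"rot":[0,0,0]},
    {"translation":[-6,0,0],"rot":[0,0,0]},
    {"translation":[-6,0,0],"rot":[0,0,0]}
  ]
}}

```text
time: 7.1
ee_pos: [0.4876, -0.052, 0.0849]
eef_rot: [-1.511, 1.568, -0.288]
contact_force: [0.7, 0.4, -0.1]
finger_gap: -0.0
```

Run:
```python
from h import *
st,p,R=cur();print(st["time"],p,st["contact_force"])
b=-50+S[3]*1000
for P in ([0,b-75,85],[0,b-75,13],[0,b-39.5,13],[0,120-39.5,13]): delta(r2w(P,S),tool(2))
```

```text
7.1 [ 0.48761261 -0.05203277  0.08493741] [ 0.6971839   0.39247763 -0.09292233]
shift cm [ 0.01 -4.89 -7.38] rot deg [0.01 0.01 0.17]
shift cm [ 7.21 -4.87 -7.39] rot deg [0.01 0.01 0.17]
shift cm [ 7.21 -4.87 -3.84] rot deg [0.01 0.01 0.17]
shift cm [ 7.21 -4.87 10.7 ] rot deg [0.01 0.01 0.17]
```

{"name": "send_rows", "arguments": {
  "motion": [
    {"translation":[0,-2.5,-3.7],"rot":[0,0,0]},
    {"translation":[0,-4.9,-7.4],"rot":[0,0,0]},
    {"translation":[0,-4.9,-7.4],"rot":[0,0,0]},
    {"translation":[0,-4.9,-7.4],"rot":[0,0,0]},
    {"translation":[3,-4.9,-7.4],"rot":[0,0,0]},
    {"translation":[5,-4.9,-7.4],"rot":[0,0,0]},
    {"translation":[6,-4.9,-7.4],"rot":[0,0,0]},
    {"translation":[7.1,-4.9,-7.4],"rot":[0,0,0]},
    {"translation":[7.1,-4.9,-7.4],"rot":[0,0,0]}
  ]
}}

```text
time: 8.0
ee_pos: [0.5061, -0.1368, 0.0115]
eef_rot: [1.48, 1.568, 2.703]
contact_force: [-0.1, -0.6, -0.0]
finger_gap: -0.0002
```

```bash
python3 look.py l7
python3 - <<'E'
from h import *
st,p,R=cur();print(st["time"],p,st["contact_force"],(proj("side",p+[0,0,.03])-(265,165))*3.3)
E
```

```text
8.1 [ 0.50757302 -0.13775356  0.01334301] [-0.16035899  0.37268928  0.24562485] [145.58030995 284.9459573 ]
```

View pics/l7.png

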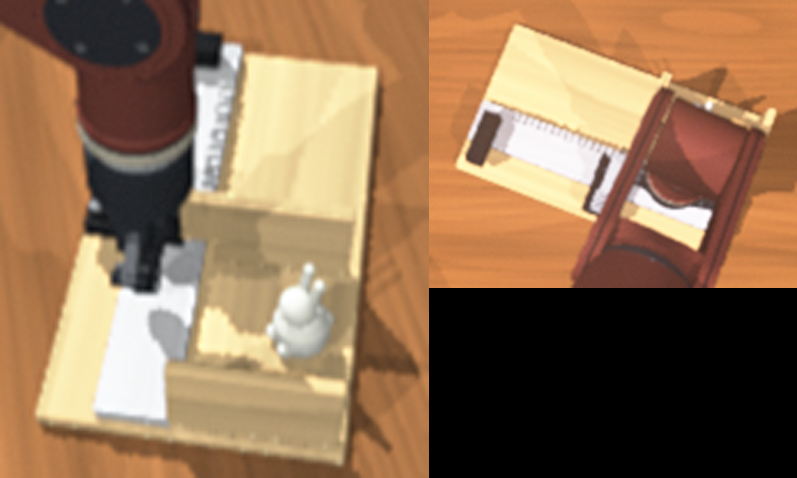

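The fingertip at (140,288) matches the TCP-plus-30-mm projection. It sits over the clear bar on the toy side of the carriage, with the half cylinder and bunny untouched. Now pushing along +z (rack +y).

{"name": "send_rows", "arguments": {
  "motion": [
    {"translation":[0,0,1.5],"rot":[0,0,0]},
    {"translation":[0,0,2.5],"rot":[0,0,0]},
    {"translation":[0,0,3.2],"rot":[0,0,0]},
    {"translation":[0,0,3.7],"rot":[0,0,0]},
    {"translation":[0,0,4.2],"rot":[0,0,0]},
    {"translation":[0,0,4.7],"rot":[0,0,0]},
    {"translation":[0,0,5.2],"rot":[0,0,0]},
    {"translation":[0,0,5.7],"rot":[0,0,0]},
    {"translation":[0,0,6.2],"rot":[0,0,0]}
  ]
}}

```text
time: 9.0
ee_pos: [0.5288, -0.0796, 0.0131]
eef_rot: [-1.664, 1.57, -0.441]
contact_force: [0.0, -2.5, 2.5]
finger_gap: 0.0
```

It is sliding at about 2.5 N, so the ratchet is released. Continuing.

{"name": "send_rows", "arguments": {
  "motion": [
    {"translation":[0,0,0.7],"rot":[0,0,0]},
    {"translation":[0,0,1.4],"rot":[0,0,0]},
    {"translation":[0,0,2.1],"rot":[0,0,0]},
    {"translation":[0,0,2.8],"rot":[0,0,0]},
    {"translation":[0,0,3.5],"rot":[0,0,0]},
    {"translation":[0,0,4.2],"rot":[0,0,0]},
    {"translation":[0,0,4.9],"rot":[0,0,0]},
    {"translation":[0,0,5.6],"rot":[0,0,0]},
    {"translation":[0,0,6.3],"rot":[0,0,0]},
    {"translation":[0,0,7],"rot":[0,0,0]},
    {"translation":[0,0,7.7],"rot":[0,0,0]},
    {"translation":[0,0,8.4],"rot":[0,0,0]},
    {"translation":[0,0,9.1],"rot":[0,0,0]},
    {"translation":[0,0,9.8],"rot":[0,0,0]},
    {"translation":[0,0,10.4],"rot":[0,0,0]}
  ]
}}

```text
time: 10.5
ee_pos: [0.5641, 0.0187, 0.013]
eef_rot: [1.45, 1.571, 2.673]
contact_force: [0.4, -2.9, 0.0]
finger_gap: -0.0004
```

{"name": "send_rows", "arguments": {
  "motion": [
    {"translation":[0,0,0.4],"rot":[0,0,0]},
    {"translation":[0,0,0.8],"rot":[0,0,0]},
    {"translation":[0,0,0.8],"rot":[0,0,0]}
  ]
}}

```text
time: 10.8
ee_pos: [0.5666, 0.0264, 0.0129]
eef_rot: [0.94, 1.57, 2.162]
contact_force: [0.0, -0.1, -0.2]
finger_gap: 0.0002
```

{"name": "send_rows", "arguments": {
  "motion": [
    {"translation":[0,0,0.3],"rot":[0,0,0]},
    {"translation":[0,0,0.6],"rot":[0,0,0]},
    {"translation":[0,0,0.6],"rot":[0,0,0]}
  ]
}}

```text
time: 11.1
ee_pos: [0.5684, 0.0317, 0.0128]
eef_rot: [1.377, 1.57, 2.599]
contact_force: [-0.8, 0.7, -0.1]
finger_gap: 0.0002
```

{"name": "send_rows", "arguments": {
  "motion": [
    {"translation":[0,0,0.3],"rot":[0,0,0]},
    {"translation":[0,0,0.3],"rot":[0,0,0]}
  ]
}}

```text
time: 11.3
ee_pos: [0.5695, 0.0344, 0.0128]
eef_rot: [1.557, 1.57, 2.78]
contact_force: [-0.4, -1.1, -1.4]
finger_gap: -0.0
```

```bash
cat > ry.py <<'E'
from h import *
st,p,R=cur();d=p[:2]-S[:2];c,s=np.cos(S[2]),np.sin(S[2]);print("rack x,y mm",1000*(c*d[0]+s*d[1]),1000*(-s*d[0]+c*d[1]),st["time"],st["contact_force"],p[2])
E
python3 ry.py
```

```text
rack x,y mm -1.4151054761914021 82.67130943404696 11.3 [-0.3653313  -1.05887984 -1.44002672] 0.012822982759456217
```

{"name": "send_rows", "arguments": {
  "motion": [
    {"translation":[0,0,0.3],"rot":[0,0,0]},
    {"translation":[0,0,0.6],"rot":[0,0,0]},
    {"translation":[0,0,0.6],"rot":[0,0,0]}
  ]
}}

```text
time: 11.6
ee_pos: [0.5695, 0.0345, 0.0128]
eef_rot: [2.871, 1.561, -2.189]
contact_force: [-11.9, -22.2, 7.3]
finger_gap: -0.0
```

{"name": "send_rows", "arguments": {
  "motion": [
    {"translation":[0,0,0.3],"rot":[0,0,0]},
    {"translation":[0,0,0.3],"rot":[0,0,0]}
  ]
}}

```text
time: 11.8
ee_pos: [0.5695, 0.0345, 0.0129]
eef_rot: [2.887, 1.556, -2.173]
contact_force: [-16.1, -32.5, 11.2]
finger_gap: 0.0
```

Hard stop at over 30 N, with the TCP at rack y = 82.7 mm, about where the stopped bookend should be (80–88). Backing off, lifting and clearing the view.

{"name": "send_rows", "arguments": {
  "motion": [
    {"translation":[0,0,-1.5],"rot":[0,0,0]},
    {"translation":[0,0,-3.5],"rot":[0,0,0]},
    {"translation":[0,0,-4],"rot":[0,0,0]},
    {"translation":[0,0,-4],"rot":[0,0,0]},
    {"translation":[-4,0,-4],"rot":[0,0,0]},
    {"translation":[-8,0,-4],"rot":[0,0,0]},
    {"translation":[-13,0,-4],"rot":[0,0,0]},
    {"translation":[-17,0,-4],"rot":[0,0,0]},
    {"translation":[-17,5,-4],"rot":[0,0,0]},
    {"translation":[-17,10,-4],"rot":[0,0,0]},
    {"translation":[-17,15,-4],"rot":[0,0,0]},
    {"translation":[-17,15,-4],"rot":[0,0,0]},
    {"translation":[-17,15,-4],"rot":[0,0,0]},
    {"translation":[-17,15,-4],"rot":[0,0,0]}
  ]
}}

```text
time: 13.2
ee_pos: [0.4196, 0.0565, 0.1839]
eef_rot: [-1.193, 1.569, 0.03]
contact_force: [-0.3, -0.3, 0.3]
finger_gap: 0.0001
```

```bash
python3 ry.py
python3 - <<'E'
from h import *
import cv2
# panel top (z88) strip: sample brightness profile across y at rack x=110 and pixel change near toys, side camera
for n in("side","top"):
    im=robot.capture(n)[:,:,::-1]; cv2.imwrite(f"pics/{n}end.png",im)
    g=cv2.cvtColor(im,cv2.COLOR_BGR2GRAY); o=cv2.cvtColor(cv2.imread(f"pics/{n}0.png"),cv2.COLOR_BGR2GRAY)
    # template match of old bookend panel patch / toys
    b=-50+S[3]*1000
    def box(ps,m): 
        u=proj(n,r2w(ps,S)); return np.r_[u.min(0)-m,u.max(0)+m].astype(int)
    for nm,ps in(("carriage",[[x,b+y,z] for x in(-60,20) for y in(-25,25) for z in(43,66)]),("toys",[[x,y,z] for x in(70,140) for y in(-175,-60) for z in(12,85)])):
        x0,y0,x1,y1=box(ps,1); t=o[y0:y1,x0:x1]; r=cv2.matchTemplate(g,t,cv2.TM_CCOEFF_NORMED); _,v,_,l=cv2.minMaxLoc(r)
        e=proj(n,r2w([0,120,50],S))-proj(n,r2w([0,b,50],S))
        print(n,nm,"score",round(v,2),"shift",np.subtract(l,(x0,y0)),"expected if at stop",e.round(1) if nm=="carriage" else 0)
E
```

```text
rack x,y mm -149.9233321613263 52.21134816306002 13.2 [-0.31140364 -0.28939245  0.29772371] 0.18389192305350924
side carriage score 0.73 shift [26 74] expected if at stop [  8.3 -39.8]
side toys score 0.63 shift [-308 -106] expected if at stop 0
top carriage score 0.62 shift [ 122 -127] expected if at stop [-43.2 -16.4]
top toys score 0.75 shift [0 0] expected if at stop 0
```

The arm and its shadow still spoil the check, so I'm moving back towards the start pose for a clear look.

{"name": "send_rows", "arguments": {
  "motion": [
    {"translation":[-2,3,4],"rot":[0,0,0]},
    {"translation":[-2,7,8],"rot":[0,0,0]},
    {"translation":[-2,10,12],"rot":[0,0,0]},
    {"translation":[-2,13,16],"rot":[0,0,0]},
    {"translation":[-2,16,20],"rot":[0,0,0]},
    {"translation":[-2,19,24],"rot":[0,0,0]},
    {"translation":[-2,22,28],"rot":[0,0,0]},
    {"translation":[-2,26,32],"rot":[0,0,0]},
    {"translation":[-2,30,36],"rot":[0,0,0]},
    {"translation":[-2,34,42],"rot":[0,0,0]},
    {"translation":[-2,34,42],"rot":[0,0,0]},
    {"translation":[-2,34,42],"rot":[0,0,0]},
    {"translation":[-2,34,42],"rot":[0,0,0]},
    {"translation":[-2,34,42],"rot":[0,0,0]},
    {"translation":[-2,34,42],"rot":[0,0,0]}
  ]
}}

```text
time: 14.8
ee_pos: [0.243, 0.5662, 0.203]
eef_rot: [-2.138, 1.571, -0.917]
contact_force: [0.5, 0.3, 0.6]
finger_gap: 0.0004
```

Run:
```python
from h import *
import cv2
b=-50+S[3]*1000
for n in("side","top"):
    im=robot.capture(n)[:,:,::-1]; cv2.imwrite(f"pics/{n}end2.png",im)
    o=cv2.imread(f"pics/{n}0.png")
    def match(ps,e,R=14):
        u=proj(n,r2w(ps,S)); x0,y0,x1,y1=np.r_[u.min(0)-1,u.max(0)+1].astype(int); ex,ey=np.round(e).astype(int)
        w=im[y0+ey-R:y1+ey+R,x0+ex-R:x1+ex+R]; _,v,_,l=cv2.minMaxLoc(cv2.matchTemplate(w,o[y0:y1,x0:x1],cv2.TM_CCOEFF_NORMED))
        return round(v,2),np.add(l,(ex-R,ey-R))
    e=proj(n,r2w([0,120,50],S))-proj(n,r2w([0,b,50],S))
    print(n,"exp",e,"carriage",match([[x,b+y,z] for x in(-60,20) for y in(-25,25) for z in(43,66)],e),
     "panel",match([[x,b+y,z] for x in(18,150) for y in(-25,-13) for z in(80,88)],e),
     "toys",match([[x,y,z] for x in(75,135) for y in(-175,-75) for z in(12,85)],(0,0)))
    # gaps: mean colour of bar between stop and bookend pre-position
    for y in range(20,150,10):
        q=proj(n,r2w([[100,y,88]],S))[0].round().astype(int); k=proj(n,r2w([[0,y,45]],S))[0].round().astype(int); print(y,im[q[1],q[0]],im[k[1],k[0]],end=" | ")
    print()
```

```text
side exp [  8.29733784 -39.83200841] carriage (0.46, array([  9, -40])) panel (0.5, array([ -6, -40])) toys (0.45, array([-1,  0]))
20 [ 98 136 158] [233 233 231] | 30 [ 98 135 158] [235 233 232] | 40 [101 140 164] [235 233 231] | 50 [ 99 136 159] [235 233 232] | 60 [102 140 163] [235 233 232] | 70 [101 139 163] [160 157 156] | 80 [102 138 162] [136 135 133] | 90 [ 98 136 159] [20 21 18] | 100 [147 203 231] [22 22 20] | 110 [117 165 205] [22 22 21] | 120 [ 64 108 162] [34 31 30] | 130 [ 65 111 163] [209 204 200] | 140 [ 65 108 160] [230 228 225] | 
top exp [-43.18862946 -16.36782691] carriage (0.43, array([-44, -17])) panel (0.86, array([-44, -17])) toys (0.82, array([0, 0]))
20 [178 239 253] [245 242 246] | 30 [153 219 247] [245 242 247] | 40 [125 176 219] [245 243 247] | 50 [125 176 219] [245 243 247] | 60 [126 176 219] [245 243 247] | 70 [124 175 218] [245 242 246] | 80 [125 174 217] [214 209 220] | 90 [ 94 131 163] [185 181 191] | 100 [146 206 241] [55 64 82] | 110 [161 223 248] [ 91  91 103] | 120 [153 217 245] [228 224 229] | 130 [147 207 240] [233 229 232] | 140 [145 204 238] [52 60 78] |
```

```bash
python3 -c "
from bench import robot
print(robot.finish_job(), robot.state()['time'])"
```

```text
the job is handed in; nothing more can be done
the job is handed in; nothing more can be done
```

I pressed the rocker's front pad to its hard stop (18 N) with the shut fingertips and lifted off. I then pushed the bookend on its toy-side face at about 2.5 N until it met the end stop. The job was handed in after about 15 s of the 38 s, with the arm clear of everything; no verdict was reported.

**What agreed:**
- **Bookend:** the final push met a solid stop at over 30 N. Afterwards both cameras showed the bookend within about 1 px (roughly 2–3 mm) of the fully-back position.
- **Toys:** the half cylinder and bunny matched their starting place within 1 px in both views. I did not re-measure the other four toys, but there was no unexpected contact force near them.

**What disagreed or was weak:**
- **Tip height:** the visible fingertips sit about 30 mm above the TCP position the robot reports. Both cameras and the contact heights showed this, so I relied on contact force and lowered my heights to match.
- **Image matches:** the first check failed, because the arm or its shadow was in the way. The repeat gave weak scores (0.43–0.5) in the side view and for the carriage in the top view. The side-view panel match was also off sideways by 14 px, at the edge of its search window, so I disregarded it. The top-view panel (0.86) and toys (0.82) were solid.
- **No final look by eye:** I had used all 12 picture views, so the end state was checked by image code only.

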